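# Test the sander's latching stop button

### The arm

A 6-joint arm with a two-finger parallel gripper is mounted at the origin on the work surface. World frame = base frame: x ahead of the robot, y to its left, z up, the work surface at z = 0. Lengths are in m, angles in rad, forces in N, time in s.
With the tool pointing down it reaches from about 0.35 to 0.875 m from the base axis. Payload 15.5 kg.
Tool frame: the origin (TCP) lies midway between the tips of the shut fingers; the grasp point (between the pads) lies 19 mm behind it; z points along the fingers, y is the line along which they close (so a half turn about z gives the same grasp; the last joint's range is limited). The gripper opens to 85 mm and grips with 20 to 120 N. Pads are 22 mm wide; open, the fingers measure 114 mm over their backs; the gripper's body (76 mm by 85 mm) begins 54 mm behind the grasp point. The pads swing forward as they close: fully open they stand 13 mm farther back than shut.
Start: joints at [1.212, 0.494, 1.345, -0, 1.302, -0.096], TCP at [0.163, 0.603, 0.231] pointing down, gripper open.
Joint ranges: [-2.91, 2.91], [-0.82, 2.16], [0.22, 2.67], [-1.22, 4.37], [0.12, 2.79], [-3.08, 3.08]. Speed limits (rad/s): [1.89, 1.89, 2.57, 3.01, 3.01, 3.01].

### API

Orientations are given as [roll, pitch, yaw] about the fixed x, y, z axes, in that order (R = Rz(yaw) Ry(pitch) Rx(roll)).
In Python, from station import get_obs, snapshot, sign_off gives the robot as it stands.
- The arm moves only by the shell command python3 -m crank 'ROWS' [FORCE]. ROWS is JSON, a list of rows, each a list of 3 entries, a list of its own where there are three numbers: the shift along the tool's x, y, z in cm, then the turn about the tool's z in rad, then the opening in per cent of the stroke, from 0 (shut) to 100 (fully open). A call has 1 to 12 rows; each row shifts and turns the commanded pose from where the row before left it, along the tool's axes as they then stand; what a row does not reach is not made up. A row lasts 1/12 s, in which the tool goes at most 41.7 mm and 7.16 degrees, less where a joint would pass 70% of its speed; a pose out of reach is approached as far as the arm can. A call is refused whole if a number of a shift passes 4.17 or a number of a turn 0.125, either way. A call with a gripper value outside its range is refused whole. The fingers move at their own pace and stop on an object; FORCE is the grip in N (left out, the last holds). Time passes only in rows, so rows that do not move let the fingers close. It gives the time, the measured TCP pose, the force, the opening and the grip force at its end, in the units of the state.
- get_obs(): the state, without advancing time (a new reading comes with each control period).
- snapshot(name): name is "scene" or "top"; returns a dict with "img" (480x640x3 uint8, red, green, blue), "K" (3x3 intrinsics, pixels), "distortion" ([k1, k2, p1, p2, k3] as OpenCV has them; the pictures are not rectified), "origin" and "rotation" of the camera in the world. Camera axes: x right, y up, looking along -z (the intrinsics and any distortion apply to the point x, -y, -z); pixel columns grow to the right and rows downward; lengths in m; the calibration is good to about 2 mm. A picture is of the moment at which its call begins. There is no depth.
- sign_off(): hands the job in; it is judged then, once.
The state is a dict: "time_s": time; "joint_positions": joint angles; "joint_vel": joint speeds; "joint_torque": joint torques, N m; "eef_pos": TCP position; "tool_rot": TCP orientation; "contact_force": force on the tool from outside, world axes, zero at the start; "ft_torque": the same for the moment, N m; "finger_gap": finger opening in m; "gripper_force": force on a finger pad.
Only numpy, scipy, OpenCV 4.12 (cv2) and the standard library are available. Lean on these libraries where they do the work, as an engineer would, in place of code of your own. Each camera call takes 0.05 s, during which the arm holds its last target. There are 200 camera calls.

### The job

Test the bench sander's stop: with the fingertips, gently press the winged mushroom button in until it stays down by itself and take your fingers off it, then push a wing round clockwise (seen from above) until the latch lets go, and let the button spring back out. Do not pinch the button or pull it up, and leave the small start button, the speed dial and everything else on the bench as they are.

Things in the scene. Friction and masses are not known exactly. Their poses are not given: they have to be found in the camera images.
- station: stop station: grey steel box 140 (its x) x 96 (its y) x 55 mm high, screwed to the bench; origin at the centre of its underside. Carries the winged stop button (axis at x = +22 mm, y = 0) and the small round start button (x = -46 mm, y = 0). The speed station is an identical box; either may stand on the left
- stop_head: black stop button: round head 46 mm across, 21 mm high, with two wings along its own +y and -y, reaching 42 mm from the axis, 12 mm thick, from 5 to 21 mm below its top. Origin: centre of its flat 34 mm top, on the turning axis, z up; moves and turns with it. When out: top 96 mm above the bench, underside 20 mm above the box's lid (14 mm above a 48 mm collar)
- press (a joint): how far the stop button is pushed in, m: 0 out, grows downwards. A spring (0.6 N per mm) pushes it out. Pushed past about 9 mm (about 6 N) it latches and stays at about 8.5 mm when let go; it bottoms at 13.5 mm. It is damped: best pressed at 20 mm per s or slower, to 10 to 12 mm. It can be pulled up to -8 mm against the same spring
- twist (a joint): turn of the stop button, rad: 0 at rest (wings along the station's y), grows clockwise seen from above, to 0.95 at most. A light spring (0.03 to 0.09 N m) turns it back to 0 when let go. When latched, turning it past 0.45 to 0.65 frees the latch and the button springs out, if clear to rise
- start (a joint): the small round start button on the station, 20 mm across, its top 18 mm above the lid; m pressed, 0 out, 0.005 fully in. Leave alone
- speed_box: the speed station: same grey box, 140 x 96 x 55 mm, fixed; origin at the centre of its underside; it carries only the speed dial at x = +20 mm. Leave alone
- dial_mark (a point): the white mark on top of the black speed dial (52 mm across with a bar grip), 20 mm off its axis, 99 mm above the bench. Leave alone
- finial: turned wooden finial, 36 mm across, 46 mm tall; loose bystander, origin at the centre of its underside, z up
- candlestick: turned wooden candlestick, foot 90 mm across, 180 mm tall; loose bystander, origin at the centre of its underside, z up
- glue: white glue bottle, 60 mm across, 160 mm tall; loose bystander, origin at the centre of its underside, z up
- keepsake: closed wooden keepsake box 100 x 150 x 78 mm; loose bystander, origin at the centre of its underside, z up
- hammer: hammer lying on the bench; origin under its middle, x along it; loose bystander
- offcut: wooden offcut 140 x 45 x 28 mm lying flat; loose bystander, origin at the centre of its underside, z up
- can: open aluminium can, 72 mm across, 100 mm tall; loose bystander, origin at the centre of its underside, z up
Mind the look-alikes: they are no part of the job. Leave any pink look-alike of the station alone.

How it is judged:
By the outcome, as a careful person would: the job done as asked, in the order asked, and still so for the second after the job is handed in, with the robot touching nothing.
It also fails if it takes over 53 s, if anything falls off the work surface, if the arm or the gripper's body presses on something with over 40 N, if the wrist force passes 120 N, or if a joint passes its speed limit or range.

## Working session

There is one attempt and no reset: what is moved stays moved. The work goes in short steps, Python scripts to look and compute and a shell command to move; the robot and the scene stay as the last step left them, time stands still between calls to the robot, and variables do not carry over. Pictures are saved under pics/ and viewed, at most 10 in all, crops included, and the job is handed in when it is done.

```bash
mkdir -p pics; ls; cat > h.py <<'E'
import numpy as np,cv2,json
from station import get_obs,snapshot
def save(n,s):
    cv2.imwrite(f'pics/{n}.png',s['img'][:,:,::-1]); np.savez(f'pics/{n}.npz',**s)
def load(n): return np.load(f'pics/{n}.npz')
def ray(s,u,v):
    p=cv2.undistortPoints(np.array([[[u,v]]],float),s['K'],s['distortion'])[0,0]
    return s['rotation']@np.array([p[0],-p[1],-1.])
def at(s,u,v,z):
    d=ray(s,u,v);o=s['origin'];return o+d*(z-o[2])/d[2]
def proj(s,P):
    c=(np.atleast_2d(P)-s['origin'])@s['rotation']; c=c*[1,-1,-1]
    return cv2.projectPoints(c.astype(float),np.zeros(3),np.zeros(3),s['K'],s['distortion'])[0][:,0]
E
python3 - <<'E'
from h import *
for n in('scene','top'):
    s=snapshot(n);save(n,s);print(n,s['origin'],s['K'][0,0])
print(get_obs())
E
```

```text
pics
scene [0.98107444 0.52379869 1.19019652] 613.788977277099
top [0.44485821 0.00311237 1.76955294] 616.9834803328678
{'time_s': 0.1, 'joint_positions': array([ 1.21152685e+00,  4.94116096e-01,  1.34607793e+00, -1.79845579e-05,
        1.30251288e+00, -9.55032539e-02]), 'joint_vel': array([-0.00061685, -0.00230486, -0.00083464,  0.00040879,  0.00070469,
       -0.00011187]), 'joint_torque': array([ 1.35058010e-03, -8.83591890e+01, -3.84563506e+01, -2.04561111e-04,
        5.05452554e-03,  4.96922576e-05]), 'eef_pos': array([0.16283559, 0.60306917, 0.23076   ]), 'tool_rot': array([-3.14048182e+00, -8.89963338e-05,  2.87783116e+00]), 'contact_force': array([ 0.4001257 , -0.06117662, -0.44970843]), 'ft_torque': array([-0.05453866,  0.0005389 ,  0.0008852 ]), 'gripper_force': 0.0, 'finger_gap': 0.08552452995282885}
```

View pics/scene.png

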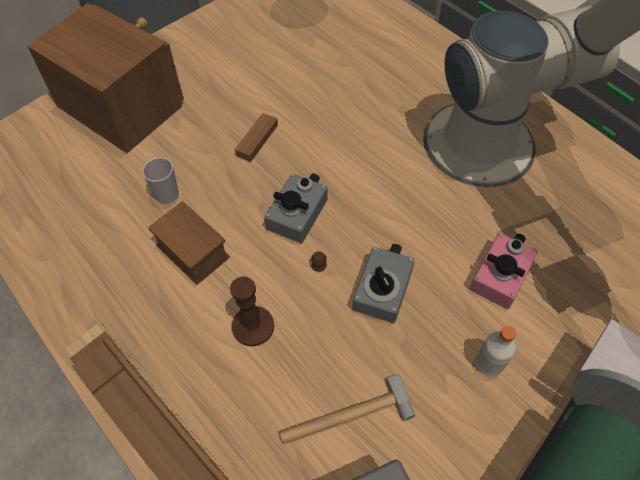

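View pics/top.png

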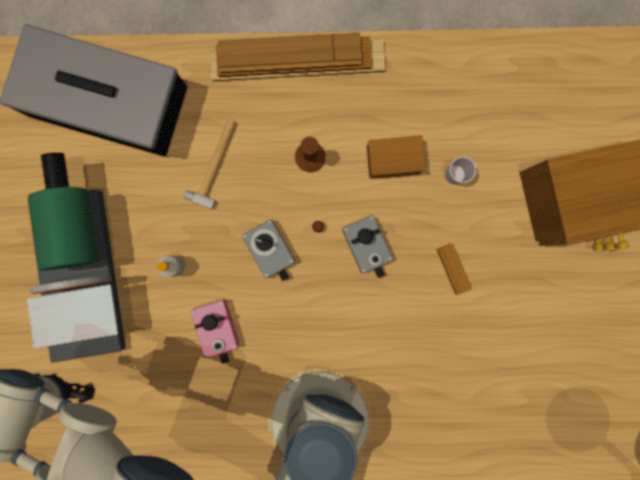

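The scene shows the grey station with the winged button near (291,201). In the top view it is near (366,237), with the start button at (375,260). The speed station is at (268,248) and the pink look-alike at (215,330). Next, enlarged crops.

```bash
python3 - <<'E'
from h import *
a=load('scene')['img'][165:250,255:340,::-1];b=load('top')['img'][205:290,325:410,::-1]
c=np.hstack([cv2.resize(i,None,fx=4.7,fy=4.7,interpolation=cv2.INTER_CUBIC) for i in(a,b)])
cv2.imwrite('pics/crop1.png',c);print(c.shape)
E
```

```text
(400, 800, 3)
```

View pics/crop1.png

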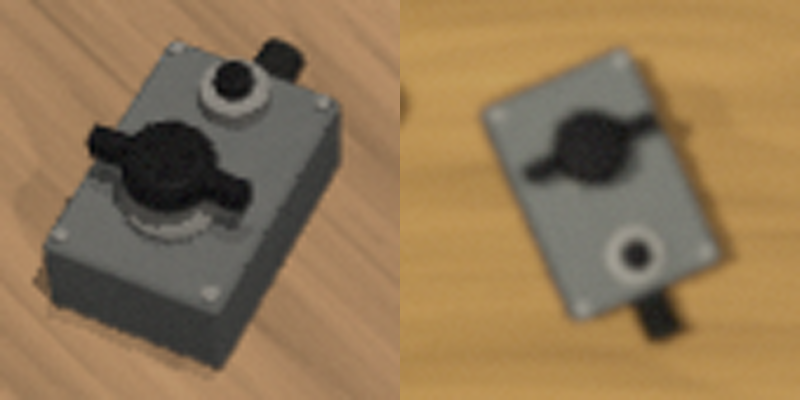

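The crops show the lid corners, both buttons and the wings lying across the box. I'll fit the station pose from both views.

```bash
python3 - <<'E'
from h import *
from scipy.optimize import least_squares
S=load('scene');T=load('top')
# model pts: +x -> away from start. top view: corner at start end lower
L=np.array([[.07,.048,.055],[.07,-.048,.055],[-.07,-.048,.055],[-.07,.048,.055],[.022,0,.096],[-.046,0,.073]])
# determine match by angle: top order: UL,UR,LR,LL
pt=np.array([[83,108],[225,47],[322,260],[177,320],[193,146],[236,255]])/4.7+[325,205]-.4
ps=np.array([[45,245],[220,312],[342,103],[170,42],[170,150],[233,80]])/4.7+[255,165]-.4
for nm,s,p in(('s',S,ps),('t',T,pt)):
    print(nm,np.round([at(s,*q,z) for q,z in zip(p,L[:,2])],4).tolist())
def W(q,P):
    c,s=np.cos(q[2]),np.sin(q[2]);return P@np.array([[c,s,0],[-s,c,0],[0,0,1]])+[q[0],q[1],0]
best=None
for ys in(1,-1):
  M=L*[1,ys,1]
  for y0 in(0,1.5,3,-1.5):
    for use in('st','s','t'):
      f=lambda q:np.concatenate([(proj(s,W(q,M))-p).ravel() for n,s,p in(('s',S,ps),('t',T,pt)) if n in use])
      r=least_squares(f,[.5,-.1,y0])
      if r.cost<40:print(ys,use,r.x,r.cost,np.round(f(r.x),1), 'axis',W(r.x,np.array([[.022,0,.096]])))
for n,s,pts in(('s',S,[(105,140),(243,195)]),('t',T,[(137,174),(250,123)])):
    o=(255,165) if n=='s' else (325,205)
    print(n,[at(s,p[0]/4.7+o[0]-.4,p[1]/4.7+o[1]-.4,.088) for p in pts])
for u,v in((318,226),):print('finial',at(T,u,v,.046))
E
```

```text
Traceback (most recent call last):
  File "h.py", line 10, in at
    d=ray(s,u,v);o=s['origin'];return o+d*(z-o[2])/d[2]
                                                   ~^^^
IndexError: invalid index to scalar variable.
```

```bash
python3 - <<'E'
from h import *
S=load('scene')
for k in S: print(k,S[k].shape, S[k] if S[k].size<12 else '')
E
```

```text
img (480, 640, 3) 
K (3, 3) [[613.78897728   0.         321.26369473]
 [  0.         613.78897728 239.32963163]
 [  0.           0.           1.        ]]
distortion (5,) [-0.14740798  0.          0.          0.          0.        ]
origin (3,) [0.98107444 0.52379869 1.19019652]
rotation (3,) [0.56180276 0.0140223  2.41844811]
```

The rotation comes as roll, pitch, yaw, so I'll convert it to a matrix.

```bash
sed -i "s/^def load.*/from scipy.spatial.transform import Rotation as Ro\ndef load(n):\n    s=dict(np.load(f'pics\/{n}.npz')); s['rotation']=Ro.from_euler('xyz',s['rotation']).as_matrix(); return s/" h.py
cat > fit.py <<'E'
from h import *
from scipy.optimize import least_squares
S=load('scene');T=load('top')
L=np.array([[.07,.048,.055],[.07,-.048,.055],[-.07,-.048,.055],[-.07,.048,.055],[.022,0,.096],[-.046,0,.073]])
pt=np.array([[83,108],[225,47],[322,260],[177,320],[193,146],[236,255]])/4.7+[325,205]-.4
ps=np.array([[45,245],[220,312],[342,103],[170,42],[170,150],[233,80]])/4.7+[255,165]-.4
for nm,s,p in(('s',S,ps),('t',T,pt)):
    print(nm,np.round([at(s,*q,z) for q,z in zip(p,L[:,2])],3).tolist())
def W(q,P):
    c,s=np.cos(q[2]),np.sin(q[2]);return P@np.array([[c,s,0],[-s,c,0],[0,0,1]])+[q[0],q[1],0]
# scene corner order: start from UL-equivalent; fit each view alone then both
for use in('st','s','t'):
  best=min((least_squares(f,[.5,-.1,y0]) for y0 in(0,1.5,3,-1.5) for f in [lambda q:np.concatenate([(proj(s,W(q,L))-p).ravel() for n,s,p in(('s',S,ps),('t',T,pt)) if n in use])]),key=lambda r:r.cost)
  print(use,best.x,best.cost,best.fun.round(1),'axis',W(best.x,np.array([[.022,0,.096]])))
for n,s,pts in(('s',S,[(105,140),(243,195)]),('t',T,[(137,174),(250,123)])):
    o=(255,165) if n=='s' else (325,205)
    print(n,[at(s,p[0]/4.7+o[0]-.4,p[1]/4.7+o[1]-.4,.088) for p in pts])
print('finial',at(T,318,226,.046))
E
python3 fit.py
```

```text
s [[0.576, -0.153, 0.055], [0.538, -0.068, 0.055], [0.414, -0.121, 0.055], [0.452, -0.207, 0.055], [0.513, -0.132, 0.096], [0.453, -0.157, 0.073]]
t [[0.542, -0.071, 0.055], [0.577, -0.156, 0.055], [0.45, -0.211, 0.055], [0.416, -0.125, 0.055], [0.517, -0.133, 0.096], [0.454, -0.159, 0.073]]
st [ 0.49495864 -0.14064111  0.31371315] 3149.8353618178826 [ 32.8  14.9 -40.6 -17.3 -33.7 -15.2  38.1  14.1  -1.7   0.1   1.3   0.1
   0.7  -1.8   3.1   0.1  -1.    2.5  -2.9   0.9   0.4   0.3  -1.3   0.9] axis [[ 0.51588492 -0.13385207  0.096     ]]
s [ 0.49413425 -0.14103663  0.12024061] 3101.2729015345494 [ 25.5  14.5 -42.5 -23.2 -26.6 -15.4  40.7  19.1  -3.   -1.1   4.6   1.6] axis [[ 0.51597541 -0.13839771  0.096     ]]
t [ 0.49619072 -0.14083189  0.39757629] 1.621519218717028 [-0.7 -0.1  0.7 -0.9  0.5 -0.1 -0.4  1.  -0.1  0.1  0.  -0.1] axis [[ 0.51647476 -0.13231383  0.096     ]]
s [array([ 0.52866824, -0.16156428,  0.088     ]), array([ 0.50082323, -0.09338596,  0.088     ])]
t [array([ 0.50120968, -0.10064269,  0.088     ]), array([ 0.52990302, -0.16664132,  0.088     ])]
finial [ 0.54771549 -0.00402004  0.046     ]
```

```bash
sed -i 's/ps=np.array(\[\[45,245\],\[220,312\],\[342,103\],\[170,42\]/ps=np.array([[220,312],[45,245],[170,42],[342,103]/' fit.py; python3 fit.py | grep -A2 axis
```

```text
-0.1 -0.6  0.1  0.  -0.6  1.5 -0.7  0.5 -0.3  0.2] axis [[ 0.51537157 -0.13068874  0.096     ]]
s [ 0.49461058 -0.13832148  0.41526336] 3.0216044303106346 [ 0.2  0.8 -1.   0.3  0.  -1.3  0.5 -1.  -0.   1.   0.3 -0.1] axis [[ 0.5147408 -0.129446   0.096    ]]
t [ 0.49619072 -0.14083189  0.39757629] 1.621519218717028 [-0.7 -0.1  0.7 -0.9  0.5 -0.1 -0.4  1.  -0.1  0.1  0.  -0.1] axis [[ 0.51647476 -0.13231383  0.096     ]]
s [array([ 0.52866824, -0.16156428,  0.088     ]), array([ 0.50082323, -0.09338596,  0.088     ])]
t [array([ 0.50120968, -0.10064269,  0.088     ]), array([ 0.52990302, -0.16664132,  0.088     ])]
```

Axis is at (0.5154, -0.1307) and station yaw is 0.406. I'll shut the fingers and turn the tool so its x lies along station y, then travel above the button.

```bash
python3 -m crank '[[[0,0,0],0.12,0],[[0,0,0],0.12,0],[[0,0,0],0.12,0],[[0,0,0],0.12,0],[[0,0,0],0.12,0],[[0,0,0],0.12,0],[[0,0,0],0.12,0],[[0,0,0],0.06,0],[[-1,0,0],0,0],[[-2,0,0],0,0],[[-3,0,0],0,0]]' 20
python3 -m crank '[[[-3.3,0.1,0],0,0],[[-3.3,0.1,0],0,0],[[-3.3,0.1,0],0,0],[[-3.3,0.1,0],0,0],[[-3.3,0.1,0],0,0],[[-3.3,0.1,0],0,0],[[-3.3,0.1,0],0,0],[[-3.3,0.1,0],0,0],[[-3.3,0.1,0],0,0],[[-3.3,0.1,0],0,0],[[-3.3,0.1,0],0,0],[[-3.3,0.1,0],0,0]]'
cat > where.py <<'E'
from h import *
o=get_obs();p=o['eef_pos'];y=o['tool_rot'][2];A=np.array([.5154,-.1307])
d=p[:2]-A;c,s=np.cos(.406),np.sin(.406)
print('t',o['time_s'],'st-frame rel axis mm',np.round(1e3*np.array([c*d[0]+s*d[1],-s*d[0]+c*d[1],p[2]]),1),'yaw',y,'rp',o['tool_rot'][:2],'F',o['contact_force'].round(1),'q',o['joint_positions'].round(2),'gap',o['finger_gap'])
E
python3 where.py
```

```text
time_s: 1.02
eef_pos: [0.1865, 0.5481, 0.2308]
tool_rot: [-3.142, -0.0, 1.982]
contact_force: [0.2, -0.6, -0.3]
finger_gap: 0.0001
gripper_force: 0.0
time_s: 2.02
eef_pos: [0.3543, 0.1873, 0.2312]
tool_rot: [-3.142, 0.0, 1.981]
contact_force: [1.0, 0.8, -0.5]
finger_gap: 0.0
gripper_force: 0.0
t 2.0167 st-frame rel axis mm [-22.4 355.8 231.2] yaw 1.980892110945975 rp [-3.14150176e+00  8.26607667e-05] F [ 1.   0.8 -0.5] q [ 0.34  0.18  1.86 -0.    1.11 -0.07] gap 3.5005666322542594e-05
```

```bash
python3 -m crank '[[[-3.3,0.2,0],0,0],[[-3.3,0.2,0],0,0],[[-3.3,0.2,0],0,0],[[-3.3,0.2,0],0,0],[[-3.3,0.2,0],0,0],[[-3.3,0.2,0],0,0],[[-3.3,0.2,0],0,0],[[-3.3,0.2,0],0,0],[[-3.3,0.2,0],0,0],[[-3.3,0.2,0],0,0],[[-1.8,0.2,0],0,0],[[-0.8,0,0],0,0]]'
python3 -m crank '[[[0,0,2],0,0],[[0,0,3],0,0],[[0,0,3],0,0],[[0,0,2],0,0],[[0,0,1],0,0],[[0,0,0],0,0]]'
python3 where.py; python3 - <<'E'
from h import *
for n in('scene','top'): save(n+'2',snapshot(n))
a=load('scene2')['img'][130:250,235:355,::-1];b=load('top2')['img'][185:305,305:425,::-1]
cv2.imwrite('pics/crop2.png',np.hstack([cv2.resize(i,(400,400),interpolation=cv2.INTER_CUBIC) for i in(a,b)]))
E
```

```text
time_s: 3.02
eef_pos: [0.5161, -0.1314, 0.231]
tool_rot: [-3.142, 0.0, 1.978]
contact_force: [-1.0, -0.2, -0.1]
finger_gap: -0.0003
gripper_force: 0.0
time_s: 3.52
eef_pos: [0.514, -0.1281, 0.1196]
tool_rot: [-3.139, -0.003, 1.979]
contact_force: [0.6, 0.2, -0.4]
finger_gap: 0.0002
gripper_force: 0.0
t 3.5167 st-frame rel axis mm [ -0.3   2.9 119.6] yaw 1.9794293024353997 rp [-3.13887000e+00 -2.61321052e-03] F [ 0.6  0.2 -0.4] q [-0.36  0.51  1.7  -0.    0.94 -0.77] gap 0.0001984270276965573
```

View pics/crop2.png

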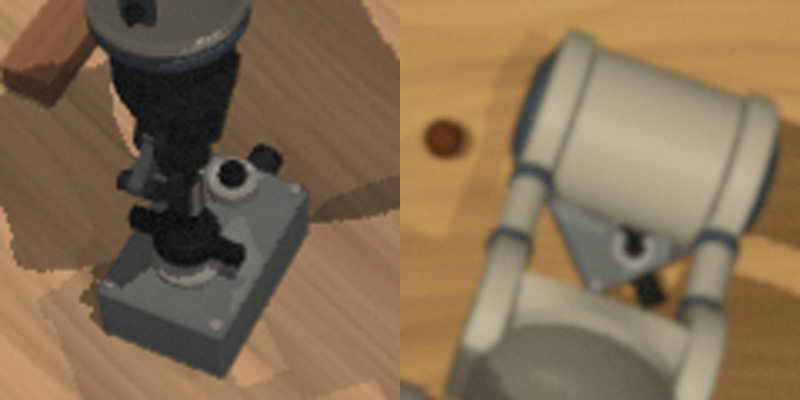

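The shut fingertips are centred above the button and its wings are still at rest. I'll go down and press slowly.

```bash
python3 -m crank '[[[-0.2,0,0.5],0,0],[[0,0,0.5],0,0],[[0,0,0.5],0,0],[[0,0,0.3],0,0],[[0,0,0.15],0,0],[[0,0,0],0,0]]'
python3 -m crank '[[[0,0,0.15],0,0],[[0,0,0.15],0,0],[[0,0,0.15],0,0],[[0,0,0.15],0,0],[[0,0,0.1],0,0],[[0,0,0],0,0]]'; python3 where.py
```

```text
time_s: 4.12
eef_pos: [0.5162, -0.1306, 0.1014]
tool_rot: [-3.141, -0.0, 1.978]
contact_force: [-0.6, -0.5, 0.6]
finger_gap: 0.0001
gripper_force: 0.0
time_s: 4.62
eef_pos: [0.5164, -0.1307, 0.0946]
tool_rot: [3.142, -0.0, 1.978]
contact_force: [-0.1, -0.4, 1.7]
finger_gap: 0.0004
gripper_force: 0.7
t 4.6167 st-frame rel axis mm [ 1.  -0.4 94.6] yaw 1.9777768601739536 rp [ 3.14157880e+00 -3.55529462e-06] F [-0.1 -0.4  1.7] q [-0.36  0.55  1.72  0.    0.88 -0.77] gap 0.0003796032306936528
```

Contact at about 95 mm. I'll continue to about 85 mm.

```bash
python3 -m crank '[[[0,0,0.12],0,0],[[0,0,0.12],0,0],[[0,0,0.12],0,0],[[0,0,0.12],0,0],[[0,0,0.12],0,0],[[0,0,0.12],0,0],[[0,0,0.12],0,0],[[0,0,0.12],0,0],[[0,0,0],0,0],[[0,0,0],0,0]]'; python3 where.py
```

```text
time_s: 5.45
eef_pos: [0.5165, -0.1307, 0.0852]
tool_rot: [3.141, 0.0, 1.978]
contact_force: [-0.5, 0.7, 5.4]
finger_gap: -0.0
gripper_force: 3.2
t 5.45 st-frame rel axis mm [ 1.  -0.4 85.2] yaw 1.9778322778939617 rp [3.14149240e+00 1.03998421e-04] F [-0.5  0.7  5.4] q [-0.36  0.56  1.73 -0.    0.85 -0.77] gap -3.565684883509462e-05
```

```bash
python3 -m crank '[[[0,0,0.08],0,0],[[0,0,0],0,0],[[0,0,0],0,0]]';python3 -m crank '[[[0,0,-0.2],0,0],[[0,0,-0.2],0,0],[[0,0,0],0,0]]';python3 -m crank '[[[0,0,-0.3],0,0],[[0,0,-0.5],0,0],[[0,0,-1],0,0],[[0,0,-1.5],0,0],[[0,0,0],0,0]]'; python3 where.py
```

```text
time_s: 5.7
eef_pos: [0.5165, -0.1307, 0.0845]
tool_rot: [3.141, 0.0, 1.978]
contact_force: [-0.7, 0.5, 6.7]
finger_gap: 0.0001
gripper_force: 3.5
time_s: 5.95
eef_pos: [0.5165, -0.1307, 0.0885]
tool_rot: [3.141, 0.0, 1.978]
contact_force: [-1.1, 0.4, 0.1]
finger_gap: 0.0002
gripper_force: 0.0
time_s: 6.37
eef_pos: [0.5176, -0.1311, 0.1241]
tool_rot: [3.139, 0.002, 1.978]
contact_force: [1.4, -0.2, 0.2]
finger_gap: -0.0001
gripper_force: 0.0
t 6.3667 st-frame rel axis mm [  1.8  -1.2 124.1] yaw 1.9778172989403786 rp [3.13920461e+00 2.32582503e-03] F [ 1.4 -0.2  0.2] q [-0.36  0.5   1.69 -0.    0.94 -0.77] gap -7.9043640486955e-05
```

At 88.5 mm the force was zero, so the button is latched. Now I'll move to the +x side of the -y wing and go down beside it.

```bash
python3 -m crank '[[[-1,1,0],0,0],[[-1.5,1.2,0],0,0],[[-1.1,0.9,0],0,0],[[0,0,0],0,0],[[0,0,1],0,0],[[0,0,1],0,0],[[0,0,0],0,0]]'; python3 where.py;  python3 - <<'E'
from h import *
save('scene3',snapshot('scene'))
a=load('scene3')['img'][150:250,235:355,::-1]
cv2.imwrite('pics/crop3.png',cv2.resize(a,(600,500),interpolation=cv2.INTER_CUBIC))
E
```

```text
time_s: 6.95
eef_pos: [0.5571, -0.1506, 0.099]
tool_rot: [-3.139, -0.003, 1.978]
contact_force: [-0.4, 1.3, -1.1]
finger_gap: 0.0001
gripper_force: 0.0
t 6.95 st-frame rel axis mm [ 30.5 -34.7  99. ] yaw 1.9778270992497888 rp [-3.13879335e+00 -2.75918248e-03] F [-0.4  1.3 -1.1] q [-0.37  0.59  1.6   0.    0.96 -0.77] gap 9.492190083991133e-05
```

View pics/crop3.png

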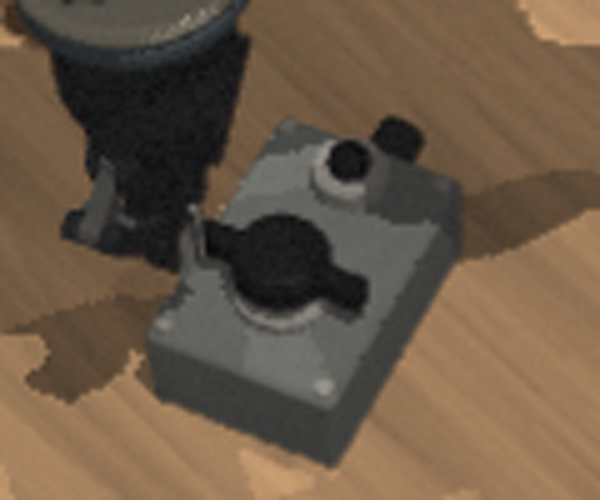

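The button sits lower than before, with the fingertip just beyond the near wing at about (200,240). Going down, then approaching slowly.

```bash
python3 -m crank '[[[0,0,0.6],0,0],[[0,0,0.8],0,0],[[0,0,0.8],0,0],[[0,0,0.6],0,0],[[0,0,0],0,0],[[0,0,0],0,0]]'; python3 where.py; python3 -m crank '[[[0,-0.2,0],0,0],[[0,-0.2,0],0,0],[[0,-0.2,0],0,0],[[0,-0.1,0],0,0],[[0,0,0],0,0],[[0,0,0],0,0]]'; python3 where.py
```

```text
time_s: 7.5
eef_pos: [0.5589, -0.1513, 0.0729]
tool_rot: [-3.141, -0.001, 1.978]
contact_force: [-0.7, -0.0, -1.2]
finger_gap: 0.0004
gripper_force: 0.0
t 7.5 st-frame rel axis mm [ 31.8 -36.1  72.9] yaw 1.9778062589989989 rp [-3.14090615e+00 -6.64796407e-04] F [-0.7 -0.  -1.2] q [-0.37  0.63  1.62 -0.    0.9  -0.77] gap 0.0003604826204750513
time_s: 8.0
eef_pos: [0.5527, -0.1543, 0.0735]
tool_rot: [3.141, 0.0, 1.978]
contact_force: [-0.1, 0.1, -0.2]
finger_gap: -0.0001
gripper_force: 0.0
t 8.0 st-frame rel axis mm [ 25.  -36.4  73.5] yaw 1.9777145617397012 rp [3.14144092e+00 1.72157322e-04] F [-0.1  0.1 -0.2] q [-0.38  0.62  1.63 -0.    0.89 -0.78] gap -6.317654636496821e-05
```

```bash
python3 -m crank '[[[0,-0.15,0.15],0,0],[[0,-0.15,0],0,0],[[0,-0.15,0],0,0],[[0,-0.15,0],0,0],[[0,0,0],0,0],[[0,0,0],0,0]]'; python3 where.py
```

```text
time_s: 8.5
eef_pos: [0.5472, -0.1566, 0.0719]
tool_rot: [3.141, 0.0, 1.978]
contact_force: [0.3, 0.7, 0.2]
finger_gap: 0.0
gripper_force: 0.3
t 8.5 st-frame rel axis mm [ 19.  -36.4  71.9] yaw 1.9776535434632108 rp [3.14147724e+00 2.89157546e-05] F [0.3 0.7 0.2] q [-0.38  0.62  1.65  0.    0.88 -0.79] gap 8.302126074233023e-06
```

```bash
python3 -m crank '[[[-0.11,-0.22,0],0.06,0],[[-0.11,-0.22,0],0.06,0],[[-0.11,-0.22,0],0.06,0],[[-0.11,-0.22,0],0.06,0],[[-0.11,-0.22,0],0.06,0],[[-0.11,-0.22,0],0.06,0],[[0,0,0],0,0],[[0,0,0],0,0]]'; python3 where.py;  python3 - <<'E'
from h import *
save('scene4',snapshot('scene'))
a=load('scene4')['img'][150:250,235:355,::-1]
cv2.imwrite('pics/crop4.png',cv2.resize(a,(600,500),interpolation=cv2.INTER_CUBIC))
E
```

```text
time_s: 9.17
eef_pos: [0.5364, -0.1664, 0.072]
tool_rot: [3.141, 0.0, 1.619]
contact_force: [1.5, -0.8, 0.5]
finger_gap: -0.0001
gripper_force: 0.7
t 9.1667 st-frame rel axis mm [  5.2 -41.1  72. ] yaw 1.6194933947884556 rp [3.14111910e+00 2.07196611e-04] F [ 1.5 -0.8  0.5] q [-0.41  0.61  1.67  0.    0.87 -0.46] gap -0.00014631551681791805
```

View pics/crop4.png

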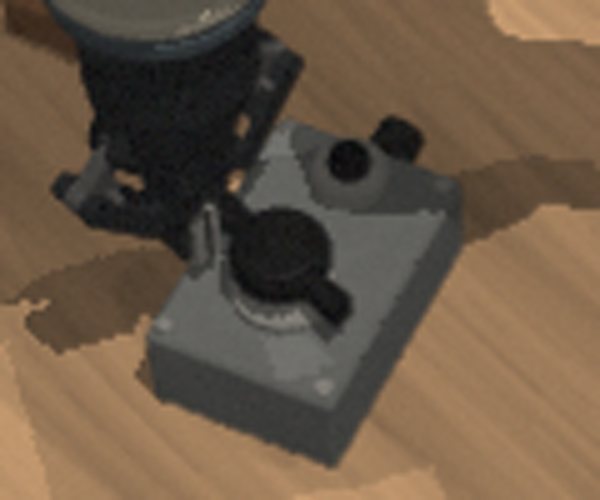

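The wing has turned clockwise: the far wing tip is now at about (345,305), where it was at (360,295). I'll continue along the arc.

```bash
python3 -m crank '[[[-0.11,-0.22,0],0.06,0],[[-0.11,-0.22,0],0.06,0],[[-0.11,-0.22,0],0.06,0],[[-0.11,-0.22,0],0.06,0],[[-0.11,-0.22,0],0.06,0],[[-0.11,-0.22,0],0.06,0],[[-0.06,-0.11,0],0.03,0],[[0,0,0],0,0],[[0,0,0],0,0],[[0,0,0],0,0]]'; python3 where.py;  python3 - <<'E'
from h import *
save('scene5',snapshot('scene'))
a=load('scene5')['img'][150:250,235:355,::-1]
cv2.imwrite('pics/crop5.png',cv2.resize(a,(600,500),interpolation=cv2.INTER_CUBIC))
E
```

```text
time_s: 10.05
eef_pos: [0.5215, -0.1717, 0.072]
tool_rot: [3.141, 0.0, 1.23]
contact_force: [2.3, -0.8, 1.2]
finger_gap: -0.0003
gripper_force: 1.1
t 10.05 st-frame rel axis mm [-10.6 -40.1  72. ] yaw 1.2299461558255436 rp [3.14107076e+00 7.86698865e-05] F [ 2.3 -0.8  1.2] q [-0.43  0.6   1.7  -0.    0.85 -0.09] gap -0.00029105155103391296
```

View pics/crop5.png

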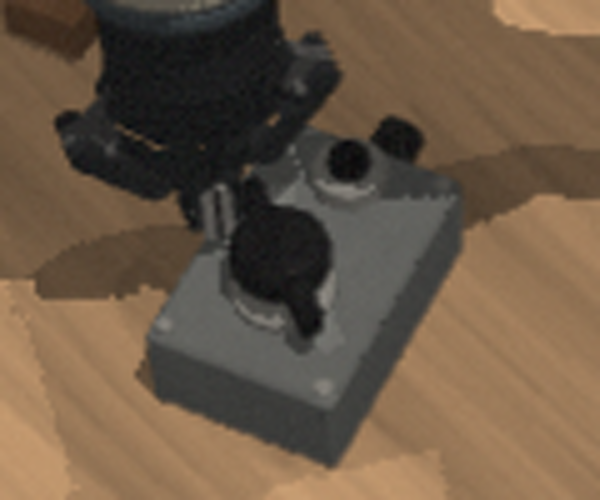

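The wing is well round. To check whether it has sprung out, I'll back off a little and compare pictures with the unpressed one.

```bash
python3 - <<'E'
from h import *
ims=[load(n)['img'][175:235,260:330,::-1] for n in('scene','scene3','scene5')]
S=load('scene')
for z in(.096,.0875): print(z,(proj(S,[[.5154,-.1307,z]])[0]-[260,175])*3.8)
c=np.hstack([cv2.resize(i,(266,228),interpolation=cv2.INTER_CUBIC) for i in ims])
c=cv2.convertScaleAbs(c,alpha=2)
for y in range(60,160,20): cv2.line(c,(0,y),(c.shape[1],y),(0,255,255),1)
cv2.imwrite('pics/crop6.png',c)
E
```

```text
0.096 [114.57183859  84.92323494]
0.0875 [115.3923753   93.51380767]
```

View pics/crop6.png

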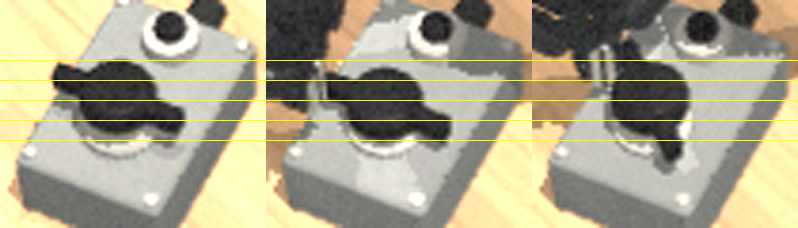

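Left to right: out, latched, now. The head's top edge is back at row ~60 (68 when latched), with the collar visible again, so it has sprung out. I'll back off along the reverse arc, then clear and rise.

```bash
python3 -m crank '[[[0.11,0.24,0],-0.06,0],[[0.11,0.24,0],-0.06,0],[[0.11,0.24,0],-0.06,0],[[0.11,0.24,0],-0.06,0],[[0.11,0.24,0],-0.06,0],[[0.11,0.24,0],-0.06,0],[[0.11,0.24,0],-0.06,0],[[0.11,0.24,0],-0.06,0],[[0.11,0.24,0],-0.06,0],[[0.11,0.24,0],-0.06,0],[[0.11,0.24,0],-0.06,0],[[0.11,0.24,0],-0.06,0]]'; python3 where.py
python3 -m crank '[[[0,0.5,0],0,0],[[0,1,0],0,0],[[0,0.5,0],0,0],[[0,0,0],0,0],[[0,0,-1],0,0],[[0,0,-2],0,0],[[0,0,-3],0,0],[[0,0,-3],0,0],[[0,0,-3],0,0],[[0,0,0],0,0]]'
python3 -m crank '[[[2,2,0],0,0],[[3,2,0],0,0],[[3,1,0],0,0],[[3,0,0],0,0],[[3,0,0],0,0],[[3,0,0],0,0],[[3,0,0],0,0],[[2,0,0],0,0],[[0,0,0],0,0],[[0,0,0],0,0],[[0,0,0],0,0]]'
python3 where.py; python3 - <<'E'
from h import *
save('scene7',snapshot('scene'))
i=load('scene7')['img'][:,:,::-1];a=i[175:235,260:330]; b=load('scene')['img'][175:235,260:330,::-1]
c=np.hstack([cv2.resize(k,(300,257),interpolation=cv2.INTER_CUBIC) for k in(b,a)])
cv2.imwrite('pics/crop7.png',np.vstack([c,cv2.resize(i,(600,343))[:,:]]))
E
```

```text
time_s: 11.1
eef_pos: [0.5494, -0.1589, 0.0717]
tool_rot: [-3.141, -0.001, 1.952]
contact_force: [-0.4, 0.6, -0.9]
finger_gap: 0.0003
gripper_force: 0.0
t 11.1 st-frame rel axis mm [ 20.1 -39.3  71.7] yaw 1.9520589382281353 rp [-3.14096306e+00 -5.92547907e-04] F [-0.4  0.6 -0.9] q [-0.39  0.62  1.64 -0.    0.88 -0.77] gap 0.0002623021187394849
time_s: 11.93
eef_pos: [0.5703, -0.1527, 0.1982]
tool_rot: [3.136, 0.006, 1.947]
contact_force: [1.6, 0.2, 1.4]
finger_gap: -0.0
gripper_force: 0.0
time_s: 12.85
eef_pos: [0.5338, 0.0707, 0.1923]
tool_rot: [3.141, 0.0, 1.948]
contact_force: [0.1, -0.2, -0.5]
finger_gap: -0.0002
gripper_force: 0.0
t 12.85 st-frame rel axis mm [ 96.5 177.8 192.3] yaw 1.94771007755873 rp [3.14119290e+00 4.42069439e-04] F [ 0.1 -0.2 -0.5] q [ 0.02  0.42  1.61 -0.    1.12 -0.36] gap -0.00024423758964524844
```

View pics/crop7.png

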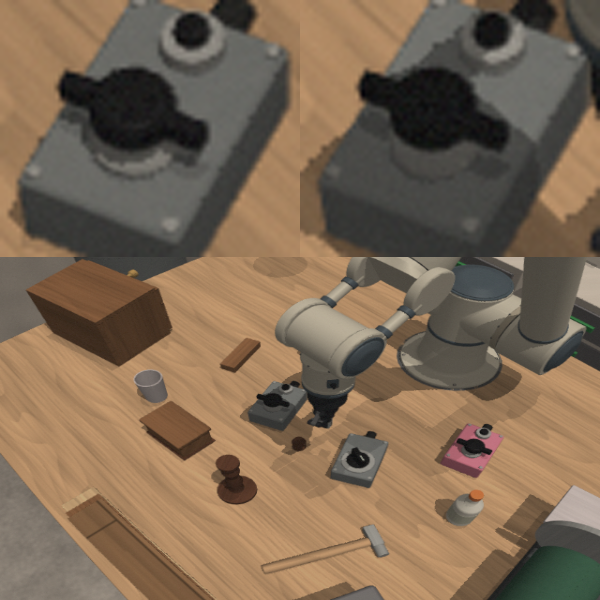

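The button looks the same as at the start: fully out, wings at rest. Nothing else has moved, and the arm is clear.

```bash
python3 -c "from station import sign_off; print(sign_off())"
```

```text
the job is handed in; nothing more can be done
None
```

The stop button was pressed until it latched and let go of, then turned clockwise by one wing until it sprang back out; nothing else looked moved in the last picture, and I handed the job in at about 13 s (no verdict was shown).

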